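Press the analyser's start keys in order

TASK

Start the analyser from the small panel on the worktable: with closed fingertips press the round key, then the square key, then the bar-shaped key, each lightly and straight down as far as it goes easily (a pressed key stays down by itself). Leave the plus-shaped key up, only push the keys and never pull or lift their loose blocks out of the tray, and leave the things standing round it where they are.

Things in the scene. Friction and masses are not known exactly. Their poses are not given: they have to be found in the camera images.
- panel: the start panel: an aluminium tray 128 x 128 mm, 24 mm high, screwed to the worktable, divided by thin walls into 2 x 2 cells, each with one key block in it; origin at the centre of its underside, x and y along its sides, cell centres at +-31 mm in x and y. It is turned up to 0.35 rad about z; any block may be in any cell. Go down onto a key slowly (40 mm/s or less): a push of over 25 N is not light
- block_round: loose white block 56 x 56 x 34 mm, about 0.35 kg, standing in a cell of the panel with 1 mm play; a black key shaped like a round disc, 32 mm across, seen from above, stands out of its top; origin at the centre of the block's underside, 4 mm above the table, so that the block's top is at z = 38 mm
- round_top (a point): centre of the upper face of the black key shaped like a round disc, 32 mm across; it is 16 mm above the block's top (z = 54 mm) while the key is up and sinks with the key
- key_round (a joint): how far the round key is pushed down, m: 0 up (as at the start), 0.010 at its stop, where it still stands 6 mm above the block. About 3 N moves it and it stays where it is left. At the stop a cushion under the cap gives about 5 mm more at 2 N per mm (up to about 14 N) and comes back up when let go. Counts as pressed beyond 0.007
- block_square: loose white block 56 x 56 x 34 mm, about 0.35 kg, standing in a cell of the panel with 1 mm play; a black key shaped like a square, 28 mm a side, seen from above, stands out of its top; origin at the centre of the block's underside, 4 mm above the table, so that the block's top is at z = 38 mm
- square_top (a point): centre of the upper face of the black key shaped like a square, 28 mm a side; it is 16 mm above the block's top (z = 54 mm) while the key is up and sinks with the key
- key_square (a joint): how far the square key is pushed down, m: 0 up (as at the start), 0.010 at its stop, where it still stands 6 mm above the block. About 3 N moves it and it stays where it is left. At the stop a cushion under the cap gives about 5 mm more at 2 N per mm (up to about 14 N) and comes back up when let go. Counts as pressed beyond 0.007
- block_bar: loose white block 56 x 56 x 34 mm, about 0.35 kg, standing in a cell of the panel with 1 mm play; a black key shaped like one straight bar, 42 x 12 mm, long way along the block's x axis, seen from above, stands out of its top; origin at the centre of the block's underside, 4 mm above the table, so that the block's top is at z = 38 mm
- bar_top (a point): centre of the upper face of the black key shaped like one straight bar, 42 x 12 mm, long way along the block's x axis; it is 16 mm above the block's top (z = 54 mm) while the key is up and sinks with the key
- key_bar (a joint): how far the bar key is pushed down, m: 0 up (as at the start), 0.010 at its stop, where it still stands 6 mm above the block. About 3 N moves it and it stays where it is left. At the stop a cushion under the cap gives about 5 mm more at 2 N per mm (up to about 14 N) and comes back up when let go. Counts as pressed beyond 0.007
- block_plus: loose white block 56 x 56 x 34 mm, about 0.35 kg, standing in a cell of the panel with 1 mm play; a black key shaped like a plus sign (two crossed bars 38 x 12 mm), seen from above, stands out of its top; origin at the centre of the block's underside, 4 mm above the table, so that the block's top is at z = 38 mm
- plus_top (a point): centre of the upper face of the black key shaped like a plus sign (two crossed bars 38 x 12 mm); it is 16 mm above the block's top (z = 54 mm) while the key is up and sinks with the key
- key_plus (a joint): how far the plus key is pushed down, m: 0 up (as at the start), 0.010 at its stop, where it still stands 6 mm above the block. About 3 N moves it and it stays where it is left. At the stop a cushion under the cap gives about 5 mm more at 2 N per mm (up to about 14 N) and comes back up when let go. Counts as pressed beyond 0.007
- vial_near: small capped reagent vial, 23 mm across, 43 mm tall, standing right (-y) of the panel; a bystander, loose; origin at the centre of its underside
- forceps: white forceps, 129 x 14 x 10 mm, lying left (+y) of the panel; a bystander, loose; origin at the centre of its underside
- vial_far: small capped reagent vial, 23 mm across, 43 mm tall, standing farther off to the left; a bystander, loose; origin at the centre of its underside
- petri_dish: petri dish, 91 mm across, 15 mm high, at the back left; a bystander, loose; origin at the centre of its underside
- beaker: clear plastic beaker, 77 mm across, 93 mm tall, near the robot on the right; a bystander, loose; origin at the centre of its underside
Mind the look-alikes: they are no part of the job. What is shaped like the block_square but blue or purple is not meant.

How it is judged:
On the way, in this order (a step that is already met when the one before it is completed fails the run):
1. the round key is down, the square and bar keys still up (value of joint key_round above 0.007 m and value of joint each of key_square, key_bar below 0.003 m), for 0.1 s.
2. the square key is down too, the bar key still up (value of joint each of key_round, key_square above 0.007 m and value of joint key_bar below 0.003 m), for 0.1 s.
3. the bar key is down too (value of joint each of key_round, key_square, key_bar above 0.007 m), for 0.1 s.
At the end, for the whole second after the job is handed in: The round, square and bar keys are each pushed down more than 7 mm of their 10 mm, the plus key less than 3 mm, and all four blocks stand upright in their cells, within 6 mm of where they started (all of step 3 and value of joint key_plus below 0.003 m and distance of each of block_round, block_square, block_bar, block_plus from where it was at the start of the episode below 0.006 m and angle between each of block_round, block_square, block_bar, block_plus's own z axis and vertical below 0.08 rad); the robot touches nothing.
It fails at once if the plus-shaped key is pushed (value of joint key_plus above 0.003 m).
It fails at once if a key goes down out of order: the square before the round one is pressed, or the bar before the square one ((value of joint key_square above 0.003 m and value of joint key_round below 0.007 m) or (value of joint key_bar above 0.003 m and value of joint key_square below 0.007 m)).
It fails at once if a key or its block is pressed or knocked with more than 25 N: not lightly (contact force between any of the fingers, the arm and block_round above 25 N or contact force between any of the fingers, the arm and block_square above 25 N or contact force between any of the fingers, the arm and block_bar above 25 N or contact force between any of the fingers, the arm and block_plus above 25 N).
It fails at once if a key block is lifted or shoved out of its place (10 mm) (distance of any of block_round, block_square, block_bar, block_plus from where it was at the start of the episode above 0.01 m).
It fails at once if a bystander is moved 20 mm or tipped (distance of any of vial_near, forceps, vial_far, petri_dish, beaker from where it was at the start of the episode above 0.02 m or angle between any of vial_near, vial_far, petri_dish, beaker's own z axis and vertical above 0.5 rad).
It also fails if it takes over 38 s, if anything falls off the work surface, if the arm or the gripper's body presses on something with over 40 N, if the wrist force passes 120 N, or if a joint passes its speed limit or range.

ROBOT

A 6-joint arm with a two-finger parallel gripper is mounted at the origin on the work surface; the furniture and walls round the work are solid. World frame = base frame: x ahead of the robot, y to its left, z up, the work surface at z = 0. Lengths are in m, angles in rad, forces in N, time in s.
With the tool pointing down it reaches from about 0.35 to 0.925 m from the base axis. Payload 6.4 kg.
Tool frame: the origin (TCP) lies at the very end of the fingers, on their centre line; the grasp point (between the pads) lies robot.pinch_z behind it (robot.pinch_z is the distance from the TCP to the grasp point, in m); z points along the fingers, y is the direction in which the jaws open and shut (so a half turn about z gives the same grasp; the last joint's range is limited). The gripper opens to 94 mm and grips with 3 to 60 N. Pads are 16 mm wide; open, the fingers measure 119 mm over their backs; the gripper's body (75 mm by 177 mm) begins 78 mm behind the grasp point.
Start: joints at [-1.513, 0.245, 1.558, -0, 1.339, -0.174], TCP at [0.149, -0.633, 0.205] pointing down, gripper open.
Joint ranges: [-3.13, 3.13], [-1.02, 2.26], [0.13, 2.54], [-0.95, 4.09], [0.21, 2.88], [-2.74, 2.74]. Speed limits (rad/s): [2.57, 2.57, 3.14, 3.14, 3.14, 3.14].

INTERFACE

Orientations are given as a 3x3 rotation matrix whose columns are the frame's x, y, z axes.
In Python, from workcell import robot gives the robot as it stands. The module is installed in compiled form; this text tells all that it offers.
- The arm moves only by the tool jog_arm, never from a script. Its arguments are lists of equal length, an entry for each row: "travel": the shift along the world's x, y, z in units of 15 cm (1.0 is 15 cm), a list of three; "rot": the turn, a rotation vector about the world's x, y, z in units of 1.5 rad (1.0 is 1.5 rad), a list of three. A call has 1 to 8 rows; each row shifts and turns the commanded pose from where the row before left it; what a row does not reach is not made up. A row lasts 1/12 s, in which the tool goes at most 41.7 mm and 7.16 degrees, less where a joint would pass 70% of its speed; a pose out of reach is approached as far as the arm can. A call with a number of a shift or a turn outside -1 to 1 is refused whole. A call with a gripper value outside its range is refused whole. "claw" is the closure, from 0 (fully open) to 1 (shut), set as the call begins (left out, the last holds). The fingers move at their own pace and stop on an object; "newtons" is the grip in N (left out, the last holds). Time passes only in rows, so rows that do not move let the fingers close. It gives the time, the measured TCP pose, the force and the opening at its end, in the units of the state.
- robot.get_state(): the state, without advancing time (a new reading comes with each control period).
- robot.get_image(name): name is "scene" or "top" or "wrist"; returns the picture (384x512x3 uint8, red, green, blue); there is no depth.
- robot.camera_info(name): a dict with "intrinsics" (3x3 intrinsics, pixels), "distortion" ([k1, k2, p1, p2, k3] as OpenCV has them; the pictures are not rectified), "origin" and "orientation" of the camera in the world. Camera axes: x right, y up, looking along -z (the intrinsics and any distortion apply to the point x, -y, -z); pixel columns grow to the right and rows downward; lengths in m; the calibration is good to about 2 mm. A picture is of the moment at which its call begins: read the wrist's pose just before it. camera_info takes no time and is no camera call; for the wrist camera it gives the pose at the moment of the call.
- robot.job_done(): hands the job in, once; it reports no verdict.
The state is a dict: "time_s": time; "joint_positions": joint angles; "dq": joint speeds; "joint_torque": joint torques, N m; "position": TCP position; "ee_rot": TCP orientation; "wrist_force": force on the tool from outside, world axes, zero at the start; "moment": the same for the moment, N m; "finger_gap": finger opening in m.
Only numpy, scipy, OpenCV 4.12 (cv2) and the standard library are available. Lean on these libraries where they do the work, as an engineer would, in place of code of your own. Each camera call takes 0.05 s, during which the arm holds its last target.

## Working session

There is one attempt and no reset: what is moved stays moved. The work goes in short steps, Python scripts to look and compute and a tool call to move; the robot and the scene stay as the last step left them, time stands still between calls to the robot, and variables do not carry over. Pictures are saved under pics/ and viewed, and the job is handed in when it is done.

Besides the shell and the picture viewer there is one more tool, called after ">>>" as name(argument=value, ...) on one line, values as JSON. jog_arm: Moves the arm, as the interface text tells. Its arguments: {"type":"object","properties":{"travel":{"type":"array","items":{"type":"array","items":{"type":"number","minimum":-1,"maximum":1}}},"rot":{"type":"array","items":{"type":"array","items":{"type":"number","minimum":-1,"maximum":1}}},"claw":{"type":"number"},"newtons":{"type":"number"}},"required":["travel","rot"]}

```bash
mkdir -p pics
python3 - <<'E'
from workcell import robot
import cv2
s=robot.get_state(); print({k:(v if not hasattr(v,'round') else v) for k,v in s.items()}); print(robot.pinch_z)
for n in ["top","scene"]:
    c=robot.camera_info(n); print(n,c)
    cv2.imwrite(f"pics/{n}0.png",cv2.cvtColor(robot.get_image(n),cv2.COLOR_RGB2BGR))
E
```

```text
{'time_s': 0.0, 'joint_positions': array([-1.51305759e+00,  2.45764270e-01,  1.55897015e+00, -1.00396509e-05,
        1.33871799e+00, -1.74099780e-01]), 'dq': array([ 1.58518600e-03,  1.37855364e-03, -9.36059340e-05, -2.99413560e-04,
        1.41423163e-03,  1.52870479e-03]), 'joint_torque': array([ 7.44155186e-04, -4.15834451e+01, -3.14597225e+01,  6.85442006e-02,
        3.33128893e-02, -1.44027836e-04]), 'position': array([ 0.14931744, -0.63201282,  0.20440081]), 'ee_rot': array([[ 9.73245095e-01,  2.29769387e-01, -1.17074005e-04],
       [ 2.29769204e-01, -9.73243375e-01,  1.85608419e-03],
       [ 3.12529825e-04, -1.83332483e-03, -9.99998271e-01]]), 'wrist_force': array([-0.41101592,  1.05326604,  0.65298766]), 'moment': array([-0.01748351,  0.05033864, -0.03278335]), 'finger_gap': 0.09434448855456201}
0.0188
top {'intrinsics': array([[393.09215307,   0.        , 252.82506731],
       [  0.        , 393.09215307, 188.4615352 ],
       [  0.        ,   0.        ,   1.        ]]), 'distortion': array([0.04452916, 0.        , 0.        , 0.        , 0.        ]), 'origin': array([0.40710877, 0.06997802, 1.10267972]), 'orientation': array([[-2.12122829e-02,  9.94920858e-01, -9.83998191e-02],
       [-9.99774753e-01, -2.11777030e-02,  1.39600334e-03],
       [-6.94969304e-04,  9.84072672e-02,  9.95145983e-01]])}
scene {'intrinsics': array([[362.2573995 ,   0.        , 249.0300222 ],
       [  0.        , 362.2573995 , 188.80282803],
       [  0.        ,   0.        ,   1.        ]]), 'distortion': array([-0.00805729,  0.        ,  0.        ,  0.        ,  0.        ]), 'origin': array([ 0.6564412 , -0.71232096,  0.70751795]), 'orientation': array([[ 0.97764179, -0.13735922,  0.15921365],
       [ 0.21018914,  0.61643447, -0.75883402],
       [ 0.00608807,  0.77533283,  0.63152351]])}
```

View pics/top0.png

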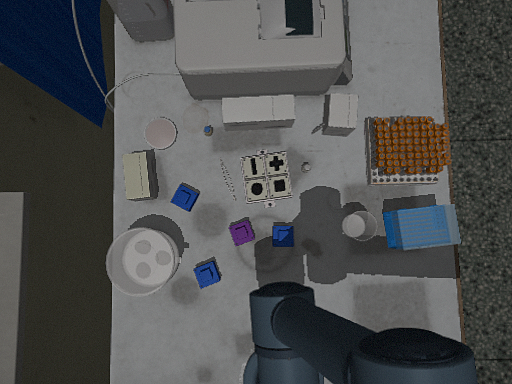

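View pics/scene0.png

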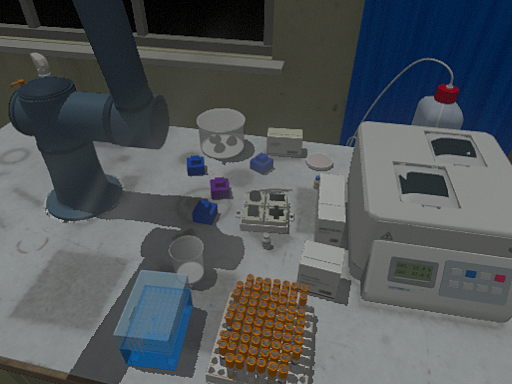

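The panel sits at about (266,177) in the top view. Its keys are bar (254,166), plus (277,163), round (257,189) and square (279,186). The look-alikes are blue blocks at (184,197), (207,274) and (283,235), and a purple one at (241,232). All four are outside the tray, so none is the target. Next I'll check a close crop and measure.

```bash
cat > h.py <<'E'
import numpy as np,cv2
def ray(c,px,z):
    K=np.array(c["intrinsics"]);d=np.array(c["distortion"])
    u=cv2.undistortPoints(np.array(px,float).reshape(-1,1,2),K,d).reshape(-1,2)
    v=np.c_[u[:,0],-u[:,1],-np.ones(len(u))]@np.array(c["orientation"]).T
    o=np.array(c["origin"]); return o+v*((z-o[2])/v[:,2])[:,None]
E
python3 - <<'E'
from h import *
from workcell import robot
c=robot.camera_info("top")
im=cv2.imread("pics/top0.png")
x0,y0,x1,y1=215,140,320,215
crop=cv2.resize(im[y0:y1,x0:x1],None,fx=7,fy=7,interpolation=cv2.INTER_CUBIC)
cv2.imwrite("pics/crop.png",crop)
g=cv2.cvtColor(im,cv2.COLOR_BGR2GRAY)
m=(g<75).astype(np.uint8); m[:150]=0;m[205:]=0;m[:,:242]=0;m[:,292:]=0
n,l,st,ce=cv2.connectedComponentsWithStats(m)
for i in range(1,n):
    if st[i][4]>15:
        ys,xs=np.where(l==i); w=np.clip(130.-g[ys,xs],0,None)
        p=[(xs*w).sum()/w.sum(),(ys*w).sum()/w.sum()]
        print(st[i],p,ray(c,p,0.054)[0].round(4))
for n_,p in dict(vial=(306,167),beaker=(360,226),forc1=(222,160),forc2=(236,200),blue=(283,235),vf=(208,130)).items(): print(n_,ray(c,p,0.03)[0].round(3))
E
```

```text
[269 156  15  15 118] [np.float64(275.97905799324946), np.float64(162.89452285977293)] [0.5788 0.0046 0.054 ]
[251 158   6  17  69] [np.float64(253.42632054759136), np.float64(166.05282190365492)] [0.5715 0.0656 0.054 ]
[267 173  21   5  36] [np.float64(277.33854380913203), np.float64(174.79514603044015)] [0.5463 0.0018 0.054 ]
[245 176  21   5  38] [np.float64(255.57793764988008), np.float64(177.8721023181455)] [0.5392 0.0605 0.054 ]
[274 179  11  13 121] [np.float64(279.28286637931035), np.float64(185.19473522167488)] [ 0.5181 -0.0026  0.054 ]
[251 183  12  12 114] [np.float64(256.57404885863036), np.float64(188.3972767320785)] [0.5108 0.0585 0.054 ]
vial [ 0.569 -0.079  0.03 ]
beaker [ 0.405 -0.219  0.03 ]
forc1 [0.594 0.152 0.03 ]
forc2 [0.482 0.115 0.03 ]
blue [ 0.385 -0.011  0.03 ]
vf [0.679 0.19  0.03 ]
```

View pics/crop.png

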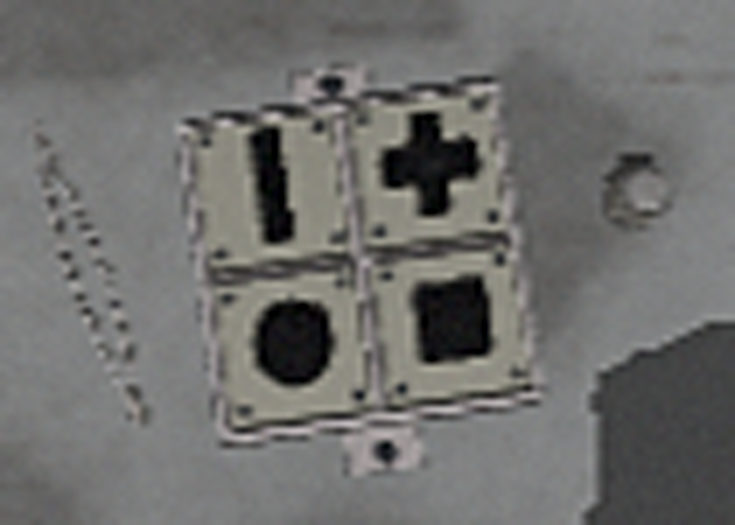

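The crop confirms the layout: bar top left, plus top right, round bottom left, square bottom right. The spacings I measured are 61–62 mm against 62 expected, and the yaw is about 0.12 rad. I'll close the claw and go up and over to the round key.

>>> jog_arm(travel=[[0, 0, 0.2], [0.1, 0.192, 0.1], [0.1, 0.192, 0.1], [0.1, 0.192, 0.1], [0.1, 0.192, 0], [0.1, 0.192, 0], [0.1, 0.192, 0], [0.1, 0.192, 0]], rot=[[0, 0, 0], [0, 0, 0], [0, 0, 0], [0, 0, 0], [0, 0, 0], [0, 0, 0], [0, 0, 0], [0, 0, 0]], claw=1, newtons=20)

```text
time_s: 0.77
position: [0.2547, -0.4293, 0.28]
ee_rot: [[0.973, 0.229, -0.0], [0.229, -0.973, 0.001], [0.0, -0.001, -1.0]]
wrist_force: [-0.2, -0.1, -0.7]
finger_gap: 0.0437
```

>>> jog_arm(travel=[[0.1, 0.192, 0], [0.1, 0.192, 0], [0.1, 0.192, 0], [0.1, 0.192, 0], [0.1, 0.192, 0], [0.1, 0.192, 0], [0.1, 0.192, 0], [0.1, 0.192, 0]], rot=[[0, 0, 0], [0, 0, 0], [0, 0, 0], [0, 0, 0], [0, 0, 0], [0, 0, 0], [0, 0, 0], [0, 0, 0]])

```text
time_s: 1.43
position: [0.3746, -0.199, 0.2802]
ee_rot: [[0.973, 0.229, -0.0], [0.229, -0.973, 0.0], [-0.0, -0.0, -1.0]]
wrist_force: [0.5, -0.8, 0.7]
finger_gap: 0.0006
```

>>> jog_arm(travel=[[0.1, 0.192, 0], [0.1, 0.192, 0], [0.1, 0.192, 0], [0.1, 0.192, 0], [0.1, 0.192, 0], [0.1, 0.192, 0], [0.1, 0.192, 0], [0, 0, 0]], rot=[[0, 0, 0], [0, 0, 0], [0, 0, 0], [0, 0, 0], [0, 0, 0], [0, 0, 0], [0, 0, 0], [0, 0, 0]])

```text
time_s: 2.1
position: [0.4802, 0.0049, 0.2799]
ee_rot: [[0.972, 0.235, -0.001], [0.235, -0.972, 0.002], [-0.0, -0.002, -1.0]]
wrist_force: [-0.2, -0.3, 0.2]
finger_gap: 0.0002
```

Run:
```python
from h import *
from workcell import robot
c=robot.camera_info("wrist"); im=cv2.cvtColor(robot.get_image("wrist"),cv2.COLOR_RGB2BGR)
cv2.imwrite("pics/wrist1.png",im)
print(c['origin'],robot.get_state()['position'])
g=cv2.cvtColor(im,cv2.COLOR_BGR2GRAY)
n,l,st,ce=cv2.connectedComponentsWithStats((g<50).astype(np.uint8))
for i in range(1,n):
    if st[i][4]>150: print(st[i],ce[i].round(1),ray(c,ce[i],0.054)[0].round(4))
```

```text
[0.56231963 0.02274409 0.45900478] [0.4795058  0.00306327 0.2798503 ]
[  0   0  16  92 721] [ 8.1 42.8] [0.5553 0.3059 0.054 ]
[ 256    0   50   48 1749] [280.2  21.9] [0.6491 0.0144 0.054 ]
[ 293   56   47   86 1492] [310.6  94.3] [ 0.5839 -0.0404  0.054 ]
[217  64  13  39 404] [223.   82.8] [0.5719 0.0628 0.054 ]
[258  73  34  35 635] [274.1  89.6] [0.5787 0.0028 0.054 ]
[  33   79   70   61 2577] [ 67.7 108.5] [0.4994 0.2364 0.054 ]
[471 117  41  35 518] [498.1 137.4] [ 0.5889 -0.2759  0.054 ]
[206 122  26  28 547] [218.4 135.4] [0.5112 0.0555 0.054 ]
[255 129  26  26 574] [267.2 141.5] [ 0.5181 -0.0043  0.054 ]
[485 152  19  13 170] [493.8 157.2] [ 0.5652 -0.2816  0.054 ]
[490 170  22  14 183] [502.2 175.8] [ 0.546  -0.3022  0.054 ]
[    0   179   512   205 35845] [249.3 323.4] [ 0.2561 -0.0443  0.054 ]
[375 201  38  35 735] [395.2 215.1] [ 0.4648 -0.1912  0.054 ]
[ 439  213   68   30 1269] [474.4 226.5] [ 0.4745 -0.2977  0.054 ]
[  55  237   69   56 2197] [ 93.4 262.6] [0.3015 0.1866 0.054 ]
[164 241  58  39 335] [186.8 262.8] [0.3313 0.0622 0.054 ]
[424 288  28  26 357] [439.  298.6] [ 0.3611 -0.2957  0.054 ]
```

View pics/wrist1.png

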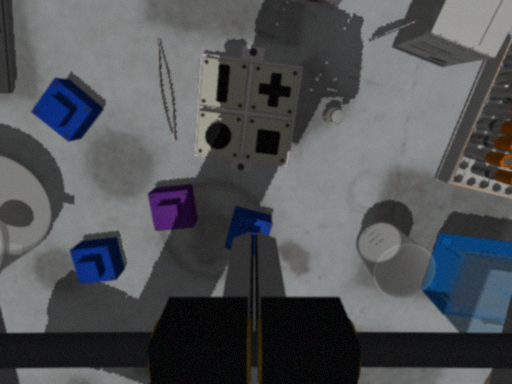

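The wrist view shows the same layout: round (218,135), square (267,141), bar (223,83), plus (274,90). The two cameras agree to 3 mm, so I'll use the averages: round (0.511, 0.057), square (0.518, -0.0035), bar (0.572, 0.064).

>>> jog_arm(travel=[[0.07, 0.12, 0], [0.07, 0.12, 0], [0.07, 0.12, 0], [0, 0, -0.22], [0, 0, -0.22], [0, 0, -0.22], [0, 0, -0.22], [0, 0, -0.22]], rot=[[0, 0, 0], [0, 0, 0], [0, 0, 0], [0, 0, 0], [0, 0, 0], [0, 0, 0], [0, 0, 0], [0, 0, 0]])

```text
time_s: 2.82
position: [0.5103, 0.0539, 0.114]
ee_rot: [[0.974, 0.229, 0.0], [0.229, -0.974, -0.0], [-0.0, 0.0, -1.0]]
wrist_force: [-0.4, -0.5, -0.1]
finger_gap: 0.0005
```

>>> jog_arm(travel=[[0, 0, -0.12], [0, 0, 0], [0, 0, 0], [0, 0, 0]], rot=[[0, 0, 0], [0, 0, 0], [0, 0, 0], [0, 0, 0]])

```text
time_s: 3.15
position: [0.5119, 0.0542, 0.0991]
ee_rot: [[0.973, 0.229, 0.003], [0.229, -0.973, -0.0], [0.002, 0.001, -1.0]]
wrist_force: [-0.4, -0.4, 0.5]
finger_gap: 0.0006
```

>>> jog_arm(travel=[[0, 0.02, -0.07], [0, 0, -0.07], [0, 0, -0.07], [0, 0, 0], [0, 0, 0]], rot=[[0, 0, 0], [0, 0, 0], [0, 0, 0], [0, 0, 0], [0, 0, 0]])

```text
time_s: 3.57
position: [0.51, 0.0581, 0.0649]
ee_rot: [[0.973, 0.23, -0.002], [0.23, -0.973, 0.0], [-0.002, -0.001, -1.0]]
wrist_force: [0.7, -0.4, 1.0]
finger_gap: 0.0006
```

Run:
```python
from h import *
from workcell import robot
c=robot.camera_info("wrist"); im=cv2.cvtColor(robot.get_image("wrist"),cv2.COLOR_RGB2BGR)
cv2.imwrite("pics/wrist2.png",im); print(robot.get_state()['position'])
```

```text
[0.51058572 0.05803723 0.06557905]
```

View pics/wrist2.png

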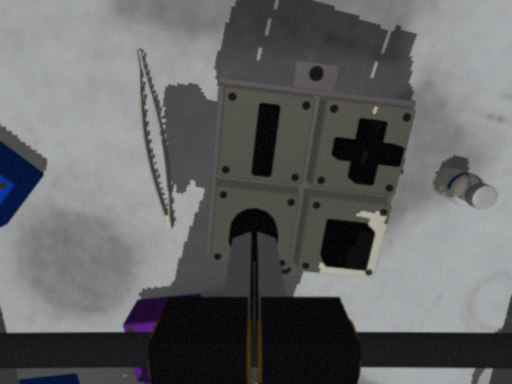

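The closed fingertips at (254,235) are on the round key. I'll press slowly.

>>> jog_arm(travel=[[0, 0, -0.014], [0, 0, -0.014], [0, 0, -0.014], [0, 0, -0.014], [0, 0, -0.014], [0, 0, -0.014], [0, 0, -0.014], [0, 0, 0]], rot=[[0, 0, 0], [0, 0, 0], [0, 0, 0], [0, 0, 0], [0, 0, 0], [0, 0, 0], [0, 0, 0], [0, 0, 0]])

```text
time_s: 4.28
position: [0.5108, 0.058, 0.051]
ee_rot: [[0.973, 0.23, -0.0], [0.23, -0.973, 0.0], [-0.0, -0.0, -1.0]]
wrist_force: [1.0, 0.9, -0.2]
finger_gap: 0.0009
```

>>> jog_arm(travel=[[0, 0, -0.01], [0, 0, -0.01], [0, 0, -0.01]], rot=[[0, 0, 0], [0, 0, 0], [0, 0, 0]])

```text
time_s: 4.53
position: [0.5109, 0.058, 0.0468]
ee_rot: [[0.973, 0.23, 0.0], [0.23, -0.973, -0.0], [0.0, 0.0, -1.0]]
wrist_force: [-0.9, 0.4, 4.1]
finger_gap: 0.0005
```

>>> jog_arm(travel=[[0, 0, -0.009], [0, 0, -0.009], [0, 0, 0]], rot=[[0, 0, 0], [0, 0, 0], [0, 0, 0]])

```text
time_s: 4.78
position: [0.5109, 0.058, 0.044]
ee_rot: [[0.973, 0.23, 0.0], [0.23, -0.973, 0.0], [0.0, -0.0, -1.0]]
wrist_force: [-1.7, -0.1, 3.7]
finger_gap: 0.0005
```

>>> jog_arm(travel=[[0, 0, -0.006], [0, 0, -0.006], [0, 0, 0], [0, 0, 0]], rot=[[0, 0, 0], [0, 0, 0], [0, 0, 0], [0, 0, 0]])

```text
time_s: 5.12
position: [0.511, 0.058, 0.0427]
ee_rot: [[0.973, 0.23, -0.0], [0.23, -0.973, -0.0], [-0.0, 0.0, -1.0]]
wrist_force: [-2.1, 0.5, 7.2]
finger_gap: 0.0005
```

The force rose to 7 N, so the key is on its cushion. I'll lift and move to the square key.

>>> jog_arm(travel=[[0, 0, 0.02], [0, 0, 0.05], [0, 0, 0.12], [0.016, -0.136, 0], [0.016, -0.137, 0], [0.016, -0.137, 0], [0, 0, 0], [0, 0, 0]], rot=[[0, 0, 0], [0, 0, 0], [0, 0, 0], [0, 0, 0], [0, 0, 0], [0, 0, 0], [0, 0, 0], [0, 0, 0]])

```text
time_s: 5.78
position: [0.518, -0.0039, 0.0708]
ee_rot: [[0.974, 0.228, -0.0], [0.228, -0.974, 0.0], [0.0, -0.0, -1.0]]
wrist_force: [-0.7, -0.1, -0.3]
finger_gap: 0.0005
```

Run:
```python
from h import *
from workcell import robot
c=robot.camera_info("wrist"); im=cv2.cvtColor(robot.get_image("wrist"),cv2.COLOR_RGB2BGR)
cv2.imwrite("pics/wrist3.png",im); s=robot.get_state();print(s['position'],s['wrist_force'])
```

```text
[ 0.51775209 -0.00327131  0.07061251] [ 0.37169198  1.02816209 -0.25267434]
```

View pics/wrist3.png

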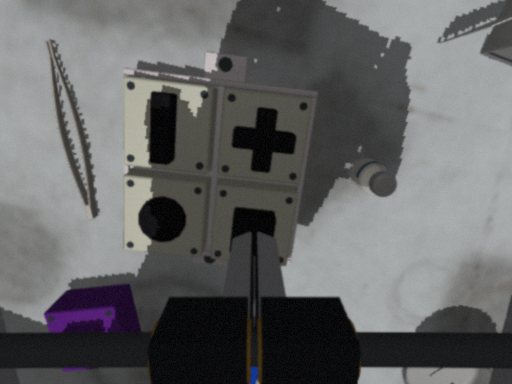

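The tips at (254,235) are over the square key. The round key at (162,219) and its block are in place. Pressing square.

>>> jog_arm(travel=[[0, 0, -0.03], [0, 0, -0.018], [0, 0, -0.014], [0, 0, -0.014], [0, 0, -0.014], [0, 0, -0.014], [0, 0, -0.014], [0, 0, 0]], rot=[[0, 0, 0], [0, 0, 0], [0, 0, 0], [0, 0, 0], [0, 0, 0], [0, 0, 0], [0, 0, 0], [0, 0, 0]])

```text
time_s: 6.5
position: [0.518, -0.0034, 0.0528]
ee_rot: [[0.973, 0.23, -0.0], [0.23, -0.973, 0.0], [-0.0, -0.0, -1.0]]
wrist_force: [-0.0, -0.1, -0.0]
finger_gap: 0.0007
```

>>> jog_arm(travel=[[0, 0, -0.01], [0, 0, -0.01], [0, 0, -0.01], [0, 0, -0.01], [0, 0, 0]], rot=[[0, 0, 0], [0, 0, 0], [0, 0, 0], [0, 0, 0], [0, 0, 0]])

```text
time_s: 6.92
position: [0.5181, -0.0035, 0.0469]
ee_rot: [[0.973, 0.23, 0.0], [0.23, -0.973, 0.0], [0.0, 0.0, -1.0]]
wrist_force: [0.7, 0.4, 0.6]
finger_gap: 0.0004
```

>>> jog_arm(travel=[[0, 0, -0.01], [0, 0, -0.01], [0, 0, -0.01], [0, 0, 0], [0, 0, 0]], rot=[[0, 0, 0], [0, 0, 0], [0, 0, 0], [0, 0, 0], [0, 0, 0]])

```text
time_s: 7.33
position: [0.5182, -0.0035, 0.0429]
ee_rot: [[0.973, 0.23, 0.0], [0.23, -0.973, -0.0], [0.0, 0.0, -1.0]]
wrist_force: [-1.8, 0.9, 6.0]
finger_gap: 0.0003
```

Same signature: 6 N at z = 42.9 mm. On to the bar, lifting clear of the plus key.

>>> jog_arm(travel=[[0, 0, 0.02], [0, 0, 0.08], [0, 0, 0.13], [0.12, 0.15, 0], [0.12, 0.15, 0], [0.12, 0.15, 0], [0, 0, 0], [0, 0, 0]], rot=[[0, 0, 0], [0, 0, 0], [0, 0, 0], [0, 0, 0], [0, 0, 0], [0, 0, 0], [0, 0, 0], [0, 0, 0]])

```text
time_s: 8.0
position: [0.5724, 0.0646, 0.0773]
ee_rot: [[0.973, 0.232, 0.0], [0.232, -0.973, -0.0], [0.0, 0.0, -1.0]]
wrist_force: [-0.8, -0.0, -0.7]
finger_gap: 0.0005
```

Run:
```python
from h import *
from workcell import robot
c=robot.camera_info("wrist"); im=cv2.cvtColor(robot.get_image("wrist"),cv2.COLOR_RGB2BGR)
cv2.imwrite("pics/wrist4.png",im); s=robot.get_state();print(s['position'],s['wrist_force'])
```

```text
[0.57170081 0.06396609 0.07703737] [ 0.6731073   0.07037136 -0.37666952]
```

View pics/wrist4.png

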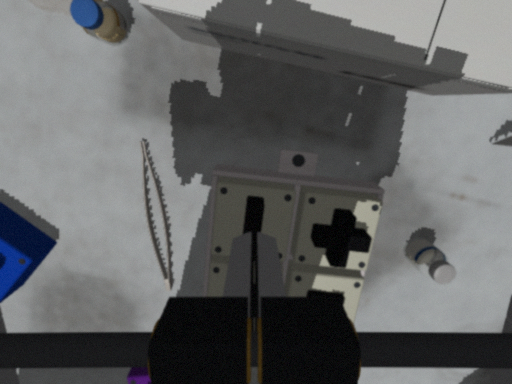

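The bar runs from (254,196) to under the tips at (254,235), so it is centred sideways and lengthways. Pressing bar.

>>> jog_arm(travel=[[0, 0, -0.05], [0, 0, -0.04], [0, 0, -0.014], [0, 0, -0.014], [0, 0, -0.014], [0, 0, -0.014], [0, 0, -0.014], [0, 0, 0]], rot=[[0, 0, 0], [0, 0, 0], [0, 0, 0], [0, 0, 0], [0, 0, 0], [0, 0, 0], [0, 0, 0], [0, 0, 0]])

```text
time_s: 8.72
position: [0.5721, 0.0639, 0.0529]
ee_rot: [[0.973, 0.23, 0.0], [0.23, -0.973, -0.0], [-0.0, 0.0, -1.0]]
wrist_force: [-0.1, 0.2, 0.6]
finger_gap: 0.0007
```

>>> jog_arm(travel=[[0, 0, -0.01], [0, 0, -0.01], [0, 0, -0.01], [0, 0, -0.01], [0, 0, 0]], rot=[[0, 0, 0], [0, 0, 0], [0, 0, 0], [0, 0, 0], [0, 0, 0]])

```text
time_s: 9.13
position: [0.5722, 0.0639, 0.0469]
ee_rot: [[0.973, 0.23, 0.0], [0.23, -0.973, -0.0], [0.0, 0.0, -1.0]]
wrist_force: [1.0, -1.1, 0.7]
finger_gap: 0.0005
```

>>> jog_arm(travel=[[0, 0, -0.01], [0, 0, -0.01], [0, 0, -0.01], [0, 0, 0], [0, 0, 0]], rot=[[0, 0, 0], [0, 0, 0], [0, 0, 0], [0, 0, 0], [0, 0, 0]])

```text
time_s: 9.55
position: [0.5723, 0.0639, 0.043]
ee_rot: [[0.973, 0.23, 0.0], [0.23, -0.973, -0.0], [0.0, 0.0, -1.0]]
wrist_force: [-1.5, -0.9, 6.3]
finger_gap: 0.0006
```

>>> jog_arm(travel=[[0, 0, 0.02], [0, 0, 0.08], [0, 0, 0.15], [-0.1, -0.1, 0.2], [-0.2, -0.05, 0.2], [-0.2, -0.05, 0.2], [0, 0, 0.1], [0, 0, 0]], rot=[[0, 0, 0], [0, 0, 0], [0, 0, 0], [0, 0, 0], [0, 0, 0], [0, 0, 0], [0, 0, 0], [0, 0, 0]])

```text
time_s: 10.22
position: [0.5005, 0.0341, 0.1877]
ee_rot: [[0.973, 0.229, 0.009], [0.229, -0.973, -0.001], [0.008, 0.003, -1.0]]
wrist_force: [0.8, -0.0, 0.4]
finger_gap: 0.0004
```

Run:
```python
from h import *
from workcell import robot
c=robot.camera_info("wrist"); im=cv2.cvtColor(robot.get_image("wrist"),cv2.COLOR_RGB2BGR)
cv2.imwrite("pics/wrist5.png",im); s=robot.get_state();print(s['position'],s['wrist_force'])
g=cv2.cvtColor(im,cv2.COLOR_BGR2GRAY)
n,l,st,ce=cv2.connectedComponentsWithStats((g<50).astype(np.uint8))
for i in range(1,n):
    if 200<st[i][4]<3000:
        x,y,w,h=st[i][:4]
        print(st[i],ce[i].round(1),*[ray(c,ce[i],z)[0].round(4) for z in(.044,.054)])
```

```text
[0.50004286 0.0343118  0.18537897] [-0.18023557  1.46159464  0.06363749]
[ 332   74   38   58 1251] [350.  103.9] [ 0.6012 -0.0385  0.044 ] [ 0.6006 -0.0357  0.054 ]
[230  86  17  47 607] [238.1 109.4] [0.5719 0.0641 0.044 ] [0.5721 0.0637 0.054 ]
[ 281   96   44   43 1026] [302.6 117.3] [0.5789 0.0021 0.044 ] [0.579  0.0036 0.054 ]
[216 156  33  33 803] [232.  172.2] [0.5107 0.0568 0.044 ] [0.5129 0.0566 0.054 ]
[277 164  32  30 800] [292.1 178.6] [ 0.5183 -0.004   0.044 ] [ 0.5202 -0.0023  0.054 ]
[ 418  244   45   40 1025] [442.4 260.8] [ 0.4672 -0.1874  0.044 ] [ 0.4707 -0.18    0.054 ]
[487 260  25  42 289] [502.8 276.6] [ 0.4645 -0.259   0.044 ] [ 0.4681 -0.2494  0.054 ]
```

View pics/wrist5.png

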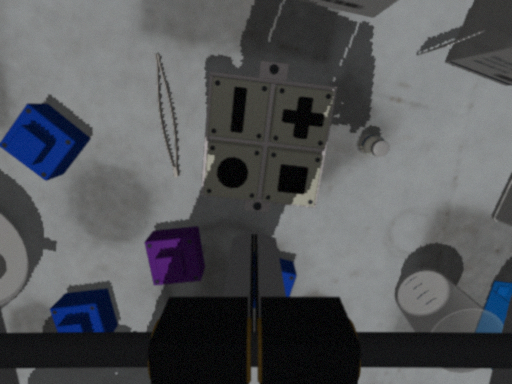

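After pressing, round (232,172), square (292,179) and bar (238,109) fall back on their original positions when I project them at the pressed height. All the blocks sit in their cells, and the vials, forceps and beaker haven't moved. Handing in.

```bash
python3 -c "
from workcell import robot
print(robot.job_done())"
```

```text
the job is handed in; nothing more can be done
None
```

I pressed the round, square and bar keys in that order with closed fingertips, slowly and straight down, and handed the job in at about 10 s. The hand-in reports no verdict.

- **Presses:** each press ended at about z = 43 mm, 1 mm past the 44 mm stop. The wrist force rose to 6–7 N there, which fits the cushion and is well below 25 N.
- **Last wrist picture:** all four blocks are in their cells. The round and square keys project back to within about 1 mm of their starting centres at the pressed height; at the unpressed height they are off by about 2 mm. The bar's position can't tell the two heights apart, so for that key I rely on the force and depth reading.
- **Plus key and surroundings:** the plus key was never touched. The vial, forceps and beaker in view look unmoved. The arm is clear at z ≈ 0.185 m.
- **Disagreement:** the top and wrist cameras differed by up to 3 mm in y, so I aimed at the average of the two.

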